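Carry a petri dish on a lifter to its stand

TASK

A petri dish is balanced on the blade of the flat dish lifter with the upright black grip. Take the lifter by its grip, carry the dish level and without touching it with the gripper, and lower the lifter's blade between the two ledges of the aluminium stand so that the dish is left resting on the middle of both ledges. Then draw the lifter out from under the dish and stand it back flat on the bench, clear of the stand, and let go.

Things in the scene. Friction and masses are not known exactly. Their poses are not given: they have to be found in the camera images.
- lifter: Loose dish lifter, 0.16 kg, flat on the bench. Origin: underside below the grip's middle; x from grip to blade tip, z up. Upright black grip 80 mm long (x -40 to 40), 18 mm wide (y), z 3 to 48 mm: pinch it across the 18 mm from above. Under it a steel heel plate 84 x 44 x 3 mm; from there a level steel blade, 20 mm wide (y), z 0 to 3 mm, runs to a round tip at x = 166 mm.
- blade (a point): Point on the top face of the lifter's blade, 130 mm ahead (+x) of the grip's middle and 3 mm above the underside, under the place where the dish sits at the start.
- dish: Shallow petri dish of clear, whitish plastic, 63 mm in diameter, 15 mm high, 0.03 kg, loose, lying centred within a few mm on the lifter's blade. Origin: centre of its underside, z up.
- stand: Fixed aluminium stand, base plate 100 x 104 x 8 mm. Origin: centre of underside. Two ledges along its x (-38 to 38 mm), tops at z = 40, 5 mm thick, y 20 to 50 mm each side, outer lip 5 mm high; between them a 40 mm slot, open above and at both ends, free down to the base plate. The lifter enters with its x along the stand's x: its grip lies on the stand's -x side, the dish bridges the slot.
- seat (a point): Middle of the stand at the height of the ledge tops (40 mm above its underside): where the middle of the dish's underside belongs. Axes as the stand's.
Things that resemble listed ones, but are neither listed nor needed, are in the scene too. What is shaped like the dish but purple or yellow is not meant.

How it is judged:
By the outcome, as a careful person would: the job done as asked, in the order asked, and still so for the second after the job is handed in, with the robot touching nothing.
It also fails if it takes over 54 s, if anything falls off the work surface, if the arm or the gripper's body presses on something with over 40 N, if the wrist force passes 120 N, or if a joint passes its speed limit or range.

ROBOT

A 6-joint arm with a two-finger parallel gripper is mounted at the origin on a cart in front of the work surface, level with it; the furniture and walls round the work are solid. World frame = base frame: x ahead of the robot, y to its left, z up, the work surface at z = 0. Lengths are in m, angles in rad, forces in N, time in s.
With the tool pointing down it reaches from about 0.3 to 0.85 m from the base axis. Payload 4.2 kg.
Tool frame: the origin (TCP) lies midway between the tips of the shut fingers; the grasp point (between the pads) lies 19 mm behind it; z points along the fingers, y is the line along which they close (so a half turn about z gives the same grasp; the last joint's range is limited). The gripper opens to 91 mm and grips with 3 to 60 N. Pads are 32 mm wide; open, the fingers measure 118 mm over their backs; the gripper's body (76 mm by 178 mm) begins 60 mm behind the grasp point.
Start: joints at [-1.367, 0.32, 1.565, -0, 1.257, -0.02], TCP at [0.128, -0.561, 0.214] pointing down, gripper open.
Joint ranges: [-3.11, 3.11], [-0.84, 2.01], [0.21, 2.61], [-1.34, 4.49], [0.05, 2.63], [-2.56, 2.56]. Speed limits (rad/s): [2.57, 2.57, 3.14, 3.14, 3.14, 3.14].

INTERFACE

Orientations are given as a unit quaternion [x, y, z, w].
In Python, from plant import observe, grab_frame, finish_job gives the robot as it stands.
- The arm moves only by the tool send_rows, never from a script. Its argument "commands" is a list of rows, each an object with "dp": the shift along the tool's x, y, z in mm, a list of three; "spin": the turn about the tool's z in rad. In form: [{"dp": [dx, dy, dz], "spin": spin}, ...]. A call has 1 to 20 rows; each row is the pose to reach, as a shift and turn from the pose commanded when the call began, along the tool's axes at that moment; what a row does not reach only later rows make up. A row lasts 1/12 s, in which the tool goes at most 41.7 mm and 7.16 degrees, less where a joint would pass 70% of its speed; a pose out of reach is approached as far as the arm can. A call with a gripper value outside its range is refused whole. "hand" is the closure, from 0 (fully open) to 1 (shut), set as the call begins (left out, the last holds). The fingers move at their own pace and stop on an object; "squeeze" is the grip in N (left out, the last holds). Time passes only in rows, so rows that repeat a pose let the fingers close. It gives the time, the measured TCP pose, the force, the opening and the grip force at its end, in the units of the state.
- observe(): the state, without advancing time (a new reading comes with each control period).
- grab_frame(name): name is "scene" or "top"; returns a dict with "pixels" (384x512x3 uint8, red, green, blue), "range_z" (384x512 float32, m along the optical axis (not along the pixel's ray), 0 where there is no reading), "mtx" (3x3 intrinsics, pixels), "k1" (the pictures are not rectified: a ray, as slopes to the right and down, at radius r is drawn at 1 + k1 r^2 times it, then the intrinsics apply), "rvec" (rotation vector, rad) and "tvec" (3), from world to camera coordinates, as OpenCV has them. Camera axes: x right, y down, z forward; pixel columns grow to the right and rows downward; lengths in m; the calibration is good to about 2 mm. A picture is of the moment at which its call begins.
- finish_job(): hands the job in; it is judged then, once.
The state is a dict: "clock": time; "q": joint angles; "qvel": joint speeds; "joint_torque": joint torques, N m; "ee_pos": TCP position; "tool_rot": TCP orientation; "force": force on the tool from outside, world axes, zero at the start; "torque": the same for the moment, N m; "gripper_width": opening from 0.0 (shut) to 1.0 (fully open); "grip_force": force on a finger pad.
Only numpy, scipy, OpenCV 4.12 (cv2) and the standard library are available. Lean on these libraries where they do the work, as an engineer would, in place of code of your own. Each camera call takes 0.05 s, during which the arm holds its last target. There are 200 camera calls.

## Working session

There is one attempt and no reset: what is moved stays moved. The work goes in short steps, Python scripts to look and compute and a tool call to move; the robot and the scene stay as the last step left them, time stands still between calls to the robot, and variables do not carry over. Pictures are saved under pics/ and viewed, at most 10 in all, crops included, and the job is handed in when it is done.

Besides the shell and the picture viewer there is one more tool, called after "Request:" as a command line: name --argument value ..., lists and objects as JSON in quotes. send_rows: Moves the arm, as the interface text tells. Its arguments: {"type":"object","properties":{"commands":{"type":"array","items":{"type":"object","properties":{"dp":{"type":"array","items":{"type":"number"}},"spin":{"type":"number"}}}},"hand":{"type":"number"},"squeeze":{"type":"number"}},"required":["commands"]}

```bash
mkdir -p pics; cat > h.py <<'E'
import numpy as np, cv2
from plant import observe, grab_frame, finish_job
def cam(n):
    f=grab_frame(n); f['R']=cv2.Rodrigues(np.array(f['rvec'],float))[0]; f['t']=np.array(f['tvec'],float).ravel(); return f
def save(f,p,crop=None,s=1):
    im=f['pixels'][:,:,::-1]
    if crop: x0,y0,x1,y1=crop; im=im[y0:y1,x0:x1]
    cv2.imwrite(p,cv2.resize(im,None,fx=s,fy=s,interpolation=cv2.INTER_CUBIC))
def slopes(f,uv):
    uv=np.atleast_2d(np.array(uv,float)); K=np.array(f['mtx'],float)
    return cv2.undistortPoints(uv[:,None],K,np.array([f['k1'],0,0,0.]))[:,0]
def onplane(f,uv,z):
    s=slopes(f,uv); d=np.c_[s,np.ones(len(s))]@f['R']; c=-f['R'].T@f['t']
    return c+d*((z-c[2])/d[:,2])[:,None]
def cloud(f):
    h,w=f['range_z'].shape; v,u=np.mgrid[:h,:w]
    s=slopes(f,np.c_[u.ravel(),v.ravel()]); z=f['range_z'].ravel()[:,None]
    return ((np.c_[s,np.ones(len(s))]*z-f['t'])@f['R']).reshape(h,w,3)
E
python3 - <<'E'
from h import *
for n in('scene','top'):
    f=cam(n); save(f,f'pics/{n}0.png',None,1.5); print(n,-f['R'].T@f['t'],f['R'][2],f['k1'])
print(observe())
E
```

```text
scene [-0.03659245  0.66904508  0.71289237] [ 0.57962932 -0.56170486 -0.59035371] -0.1183532093257892
top [0.50339175 0.03032104 0.89963881] [ 0.11507859  0.00456289 -0.99334591] -0.004593376941243575
{'clock': 0.1, 'q': array([-1.36696261e+00,  3.20226513e-01,  1.56557460e+00,  2.96695267e-05,
        1.25739646e+00, -2.00217429e-02]), 'qvel': array([ 0.00199706, -0.00165807, -0.00326875, -0.00106037, -0.0003983 ,
        0.00051125]), 'joint_torque': array([ 3.14979452e-04, -4.13331592e+01, -2.32508504e+01,  7.28984317e-02,
        4.22155915e-02, -6.16725742e-05]), 'ee_pos': array([ 0.12754887, -0.56020134,  0.21319837]), 'tool_rot': array([ 9.93742821e-01,  1.11689580e-01, -5.95980661e-05, -8.00367370e-04]), 'force': array([-0.06197931,  0.61050308,  0.11604589]), 'torque': array([-0.00927818, -0.02502269, -0.02699908]), 'grip_force': 0.0, 'gripper_width': 0.9975053943145784}
```

View pics/scene0.png

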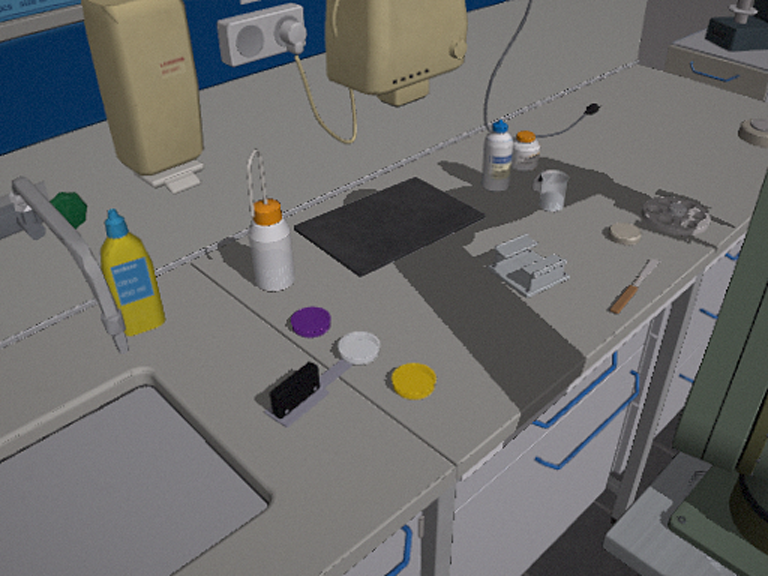

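View pics/top0.png

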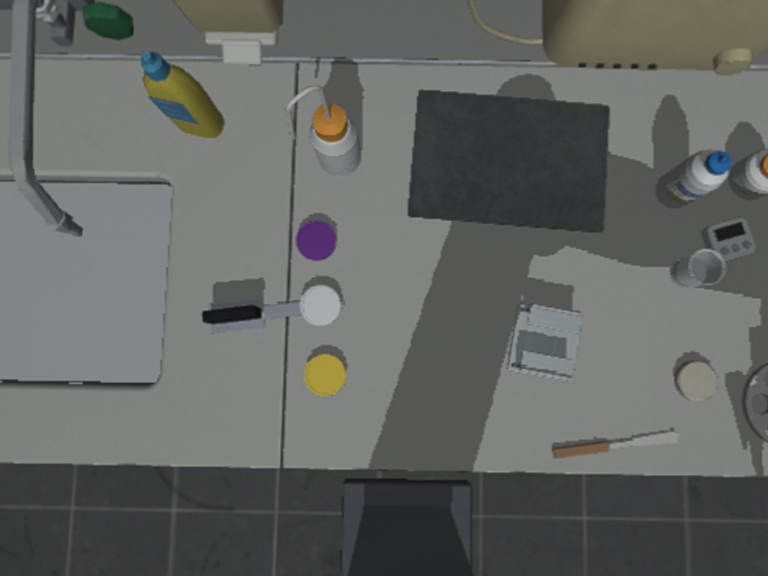

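Top view: the black upright grip is at (232,314) with its blade running right to the white dish at (321,306). The stand is at (545,342). Dish-like things are purple (316,240), yellow (325,375), a cream lid (697,381) and white (321,306). Only the white one lies on the blade, so it is the dish. Next I'll measure, plus one enlarged crop.

```bash
python3 - <<'E'
from h import *
f=cam('top'); P=cloud(f); im=f['pixels'].astype(int)
hsv=cv2.cvtColor(f['pixels'],cv2.COLOR_RGB2HSV)
a=f['pixels'][:,:,::-1]
c=np.hstack([a[170:255,125:245],a[190:275,320:440]]); cv2.imwrite('pics/crop1.png',cv2.resize(c,None,fx=3.3,fy=3.3,interpolation=cv2.INTER_CUBIC))
def box(m,x0,y0,x1,y1):
    k=np.zeros(m.shape,bool); k[y0:y1,x0:x1]=1; return m&k
def rect(name,m):
    p=P[m]; r=cv2.minAreaRect((p[:,:2]*1000).astype(np.float32)); print(name,m.sum(),'med z',np.median(p[:,2]).round(4),'mean',p.mean(0).round(4),r)
g=box((hsv[...,2]<60)&(P[...,2]>.04)&(P[...,2]<.056),125,190,185,230); rect('grip top',g)
d=box((P[...,2]>.009)&(P[...,2]<.03),190,180,240,225); rect('dish z>9',d)
# dish by colour
m=box((hsv[...,1]<40)&(hsv[...,2]>190),195,180,240,225)
cn=max(cv2.findContours(m.astype(np.uint8),0,1)[0],key=cv2.contourArea)
e=cv2.minEnclosingCircle(cn); print('dish px',e,onplane(f,[e[0]],.018),onplane(f,[e[0]],.011))
s=box((P[...,2]>.032)&(P[...,2]<.06),330,190,400,265); rect('stand upper',s)
s2=box((P[...,2]>.004)&(P[...,2]<.06),330,190,400,265); rect('stand all',s2)
lab=cv2.connectedComponents(s.astype(np.uint8))
for i in range(1,lab[0]):
    if (lab[1]==i).sum()>30: rect(f'ledge{i}',lab[1]==i)
print('bench',np.median(P[240:270,200:260,2]))
E
```

```text
grip top 296 med z 0.0478 mean [0.5679 0.2799 0.0475] ((568.405517578125, 280.2076110839844), (18.474733352661133, 78.56636810302734), 8.02440071105957)
dish z>9 589 med z 0.0179 mean [0.5858 0.1505 0.0179] ((586.2491455078125, 150.34385681152344), (59.99226760864258, 62.07238006591797), 1.2610492706298828)Traceback (most recent call last):
  File "<stdin>", line 14, in <module>
ValueError: max() iterable argument is empty
```

View pics/crop1.png

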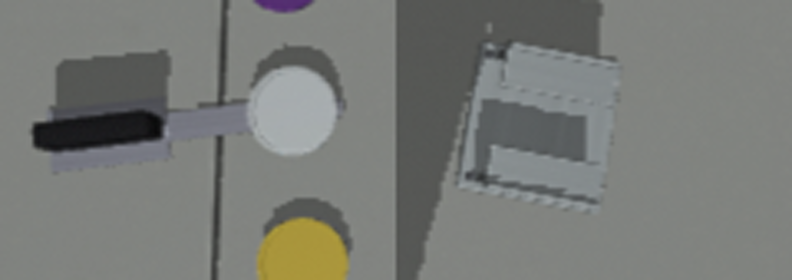

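The crop confirms it: the white dish sits on the lifter's blade tip, and the stand's slot runs left-right between its two ledges. Next is the stand's pose.

```bash
python3 - <<'E'
from h import *
P=[]
for n in('top','scene'):
    f=cam(n); p=cloud(f).reshape(-1,3)
    p=p[(p[:,0]>.42)&(p[:,0]<.62)&(p[:,1]>-.27)&(p[:,1]<-.06)]
    for lo,hi in((.005,.012),(.0365,.0425),(.043,.05),(.005,.05)):
        q=p[(p[:,2]>lo)&(p[:,2]<hi)]
        if len(q)>10: print(n,lo,hi,len(q),np.median(q[:,2]).round(4),q.mean(0).round(4),cv2.minAreaRect((q[:,:2]*1000).astype(np.float32)))
    L=p[(p[:,2]>.0365)&(p[:,2]<.05)]
    c=(L[:,:2].min(0)+L[:,:2].max(0))/2
    _,lab,cc=cv2.kmeans(L[:,:2].astype(np.float32),2,None,(3,100,1e-6),5,cv2.KMEANS_PP_CENTERS)
    for i in(0,1): q=L[lab[:,0]==i]; print('  ledge',len(q),cc[i],cv2.minAreaRect((q[:,:2]*1000).astype(np.float32)))
o=observe(); print(o['ee_pos'],o['clock'])
E
```

```text
top 0.005 0.012 1017 0.0081 [ 0.5363 -0.1874  0.0081] ((546.8286743164062, -161.2720947265625), (175.80361938476562, 125.74884033203125), 84.6587905883789)
top 0.0365 0.0425 770 0.04 [ 0.5364 -0.194   0.0399] ((536.0697631835938, -194.0835723876953), (77.17659759521484, 100.11012268066406), 79.63267517089844)
top 0.043 0.05 136 0.0448 [ 0.5338 -0.1936  0.045 ] ((535.8889770507812, -194.15667724609375), (75.33051300048828, 99.9035415649414), 80.0909423828125)
top 0.005 0.05 1988 0.0111 [ 0.5362 -0.1904  0.0238] ((546.8286743164062, -161.2720947265625), (175.80361938476562, 125.74884033203125), 84.6587905883789)
  ledge 473 [ 0.5013338  -0.18810189] ((501.481201171875, -188.145751953125), (75.71732330322266, 30.10939598083496), 80.14314270019531)
  ledge 473 [ 0.5704792  -0.20008576] ((570.4283447265625, -200.3870086669922), (77.29798889160156, 30.279296875), 80.08108520507812)
scene 0.005 0.012 552 0.0078 [ 0.5411 -0.1797  0.0079] ((535.3143920898438, -188.15057373046875), (111.8539047241211, 103.39043426513672), 76.9954605102539)
scene 0.0365 0.0425 388 0.04 [ 0.5378 -0.1894  0.0398] ((537.41845703125, -190.72421264648438), (80.1985855102539, 101.48490142822266), 80.35184478759766)
scene 0.043 0.05 75 0.0445 [ 0.5316 -0.1895  0.0446] ((536.8017578125, -190.9485626220703), (77.14897155761719, 103.3095474243164), 81.6364517211914)
scene 0.005 0.05 1255 0.0178 [ 0.5357 -0.1837  0.023 ] ((537.4195556640625, -185.9990234375), (111.8973388671875, 104.63824462890625), 80.14698791503906)
  ledge 234 [ 0.573048  -0.1967826] ((571.8671875, -198.4208526611328), (77.54948425292969, 32.489463806152344), 82.4006576538086)
  ledge 240 [ 0.5015624 -0.182701 ] ((502.7034912109375, -184.87942504882812), (80.04911041259766, 33.982826232910156), 81.1479263305664)
[ 0.12754299 -0.56047658  0.21360323] 0.25
```

Request:
send_rows --commands '[{"dp":[616,-722,0],"spin":-1.485},{"dp":[616,-722,0],"spin":-1.485},{"dp":[616,-722,0],"spin":-1.485},{"dp":[616,-722,0],"spin":-1.485},{"dp":[616,-722,0],"spin":-1.485},{"dp":[616,-722,0],"spin":-1.485},{"dp":[616,-722,0],"spin":-1.485},{"dp":[616,-722,0],"spin":-1.485},{"dp":[616,-722,0],"spin":-1.485},{"dp":[616,-722,0],"spin":-1.485},{"dp":[616,-722,0],"spin":-1.485},{"dp":[616,-722,0],"spin":-1.485},{"dp":[616,-722,0],"spin":-1.485},{"dp":[616,-722,0],"spin":-1.485},{"dp":[616,-722,0],"spin":-1.485},{"dp":[616,-722,0],"spin":-1.485},{"dp":[616,-722,0],"spin":-1.485},{"dp":[616,-722,0],"spin":-1.485},{"dp":[616,-722,0],"spin":-1.485},{"dp":[616,-722,0],"spin":-1.485}]' --hand 0

```text
clock: 1.92
ee_pos: [0.5147, 0.1797, 0.2138]
tool_rot: [0.656, 0.754, -0.0, 0.0]
force: [0.8, -1.0, 0.8]
gripper_width: 1.001
grip_force: 0.0
```

Request:
send_rows --commands '[{"dp":[0,0,0],"spin":0},{"dp":[0,0,0],"spin":0},{"dp":[0,0,0],"spin":0}]'

```text
clock: 2.17
ee_pos: [0.5137, 0.1771, 0.2134]
tool_rot: [0.656, 0.754, -0.001, -0.0]
force: [-1.2, 0.4, -0.2]
gripper_width: 1.0
grip_force: 0.0
```

Request:
send_rows --commands '[{"dp":[95,68,0],"spin":0},{"dp":[95,68,0],"spin":0},{"dp":[95,68,0],"spin":0},{"dp":[95,68,50],"spin":0},{"dp":[95,68,100],"spin":0},{"dp":[95,68,100],"spin":0},{"dp":[95,68,100],"spin":0},{"dp":[95,68,100],"spin":0},{"dp":[95,68,100],"spin":0}]'

```text
clock: 2.92
ee_pos: [0.5698, 0.2804, 0.1162]
tool_rot: [0.657, 0.754, 0.002, 0.001]
force: [-1.0, 0.6, 0.3]
gripper_width: 1.0
grip_force: 0.0
```

```bash
python3 - <<'E'
from h import *
o=observe();print(o['ee_pos'],o['tool_rot'])
f=cam('scene'); save(f,'pics/s1.png',(140,180,300,300),4)
P=cloud(f); hsv=cv2.cvtColor(f['pixels'],cv2.COLOR_RGB2HSV)
m=(P[...,2]>.044)&(P[...,2]<.052)&(hsv[...,2]<70)&(abs(P[...,0]-.568)<.06)&(abs(P[...,1]-.28)<.07)
p=P[m]; print(len(p), cv2.minAreaRect((p[:,:2]*1000).astype(np.float32)) if len(p)>5 else 0)
E
```

```text
[0.56983816 0.28042283 0.11618826] [0.65719065 0.75372215 0.00164684 0.000808  ]
245 ((568.8743286132812, 284.57965087890625), (19.318077087402344, 79.2035903930664), 7.258780002593994)
```

View pics/s1.png

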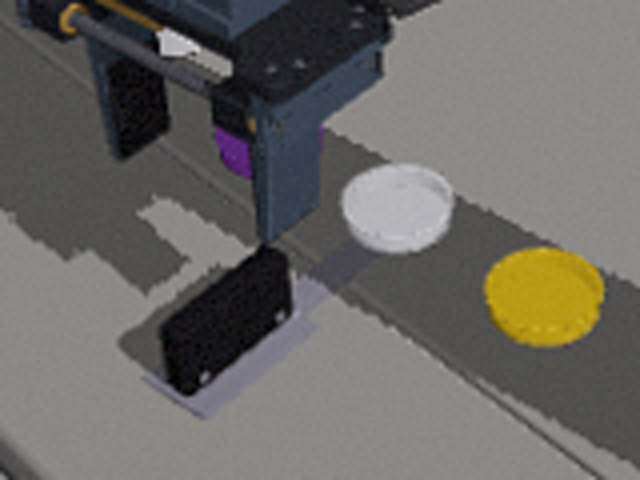

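The picture shows the open fingers astride the black grip at crop (230,320), the dish at (397,205) untouched, and the yellow one off to the side. Going down.

Request:
send_rows --commands '[{"dp":[0,-1,25],"spin":0},{"dp":[0,-1,50],"spin":0},{"dp":[0,-1,75],"spin":0},{"dp":[0,-1,90],"spin":0},{"dp":[0,-1,98],"spin":0},{"dp":[0,-1,98],"spin":0},{"dp":[0,-1,98],"spin":0},{"dp":[0,-1,98],"spin":0}]'

```text
clock: 3.63
ee_pos: [0.569, 0.2813, 0.018]
tool_rot: [0.657, 0.754, 0.002, 0.001]
force: [0.2, -0.2, -0.1]
gripper_width: 1.001
grip_force: 0.0
```

Request:
send_rows --commands '[{"dp":[0,0,4],"spin":0},{"dp":[0,0,4],"spin":0},{"dp":[0,0,4],"spin":0},{"dp":[0,0,4],"spin":0},{"dp":[0,0,4],"spin":0},{"dp":[0,0,4],"spin":0},{"dp":[0,0,4],"spin":0},{"dp":[0,0,4],"spin":0},{"dp":[0,0,4],"spin":0},{"dp":[0,0,4],"spin":0}]' --hand 0.74 --squeeze 5

```text
clock: 4.47
ee_pos: [0.5676, 0.2808, 0.0119]
tool_rot: [0.657, 0.754, -0.0, 0.0]
force: [-0.0, 0.3, -0.9]
gripper_width: 0.3
grip_force: 0.0
```

Request:
send_rows --commands '[{"dp":[0,0,0],"spin":0},{"dp":[0,0,0],"spin":0},{"dp":[0,0,0],"spin":0},{"dp":[0,0,0],"spin":0},{"dp":[0,0,0],"spin":0},{"dp":[0,0,0],"spin":0}]' --hand 0.82 --squeeze 5

```text
clock: 4.97
ee_pos: [0.5678, 0.2809, 0.0119]
tool_rot: [0.657, 0.754, 0.0, 0.0]
force: [0.8, 0.1, -0.8]
gripper_width: 0.193
grip_force: 5.0
```

Request:
send_rows --commands '[{"dp":[0,0,0],"spin":0},{"dp":[0,0,0],"spin":0},{"dp":[0,0,0],"spin":0},{"dp":[0,0,0],"spin":0},{"dp":[0,0,0],"spin":0},{"dp":[0,0,0],"spin":0}]' --hand 1 --squeeze 35

```text
clock: 5.47
ee_pos: [0.5676, 0.2808, 0.0119]
tool_rot: [0.657, 0.754, -0.0, 0.0]
force: [0.2, -0.7, -0.4]
gripper_width: 0.197
grip_force: 35.0
```

Request:
send_rows --commands '[{"dp":[0,0,-1],"spin":0},{"dp":[0,0,-3],"spin":0},{"dp":[0,0,-6],"spin":0},{"dp":[0,0,-10],"spin":0},{"dp":[0,0,-15],"spin":0},{"dp":[0,0,-21],"spin":0},{"dp":[0,0,-28],"spin":0},{"dp":[0,0,-36],"spin":0},{"dp":[0,0,-45],"spin":0},{"dp":[0,0,-54],"spin":0},{"dp":[0,0,-62],"spin":0},{"dp":[0,0,-69],"spin":0},{"dp":[0,0,-75],"spin":0},{"dp":[0,0,-80],"spin":0},{"dp":[0,0,-84],"spin":0},{"dp":[0,0,-87],"spin":0},{"dp":[0,0,-89],"spin":0},{"dp":[0,0,-90],"spin":0},{"dp":[0,0,-90],"spin":0},{"dp":[0,0,-90],"spin":0}]'

```text
clock: 7.13
ee_pos: [0.5674, 0.2807, 0.1016]
tool_rot: [0.657, 0.754, -0.0, -0.0]
force: [0.3, -0.0, -1.8]
gripper_width: 0.194
grip_force: 35.0
```

```bash
cat > meas.py <<'E'
from h import *
o=observe();print(o['clock'],o['ee_pos'].round(4),o['tool_rot'].round(4))
tcp=o['ee_pos']
def dish(n,c,zt):
    f=cam(n); P=cloud(f); hsv=cv2.cvtColor(f['pixels'],cv2.COLOR_RGB2HSV)
    m=(P[...,2]>zt-.009)&(P[...,2]<zt+.006)&(np.hypot(P[...,0]-c[0],P[...,1]-c[1])<.045)&(hsv[...,2]>110)
    p=P[m]; print(n,len(p),'z',np.percentile(p[:,2],[5,50,95]).round(4),cv2.minEnclosingCircle((p[:,:2]*1000).astype(np.float32)))
    A=np.c_[p[:,:2]-p[:,:2].mean(0),np.ones(len(p))]; print('  slope',np.linalg.lstsq(A,p[:,2],rcond=None)[0].round(3))
    return f
E
python3 - <<'E'
from meas import *
f=dish('top',(.586,.15),.108)
f=dish('scene',(.586,.152),.108); save(f,'pics/s2.png',(140,140,340,290),4)
E
```

```text
7.1333 [0.5674 0.2807 0.1016] [ 6.567e-01  7.542e-01 -3.000e-04 -1.000e-04]
top 727 z [0.1054 0.1075 0.1097] ((584.0614624023438, 150.36605834960938), 31.466381072998047)
  slope [-0.006 -0.002  0.108]
scene 271 z [0.1006 0.107  0.109 ] ((584.366455078125, 148.96942138671875), 35.00509262084961)
  slope [ 0.02  -0.049  0.106]
```

View pics/s2.png

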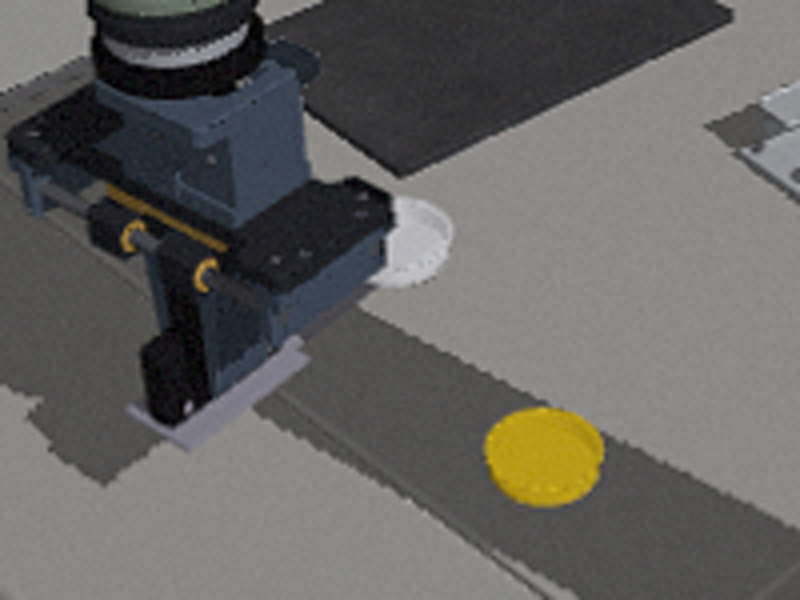

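The dish is level on the blade at z ≈ 0.105 and clear of the gripper. Next I'll turn to the stand's axis, then carry.

Request:
send_rows --commands '[{"dp":[0,0,0],"spin":0.004},{"dp":[0,0,0],"spin":0.016},{"dp":[0,0,0],"spin":0.036},{"dp":[0,0,0],"spin":0.064},{"dp":[0,0,0],"spin":0.096},{"dp":[0,0,0],"spin":0.13},{"dp":[0,0,0],"spin":0.164},{"dp":[0,0,0],"spin":0.198},{"dp":[0,0,0],"spin":0.23},{"dp":[0,0,0],"spin":0.258},{"dp":[0,0,0],"spin":0.28},{"dp":[0,0,0],"spin":0.297},{"dp":[0,0,0],"spin":0.308},{"dp":[0,0,0],"spin":0.314},{"dp":[0,0,0],"spin":0.315},{"dp":[0,0,0],"spin":0.315}]'

```text
clock: 8.57
ee_pos: [0.5676, 0.2808, 0.1019]
tool_rot: [0.767, 0.642, -0.0, 0.0]
force: [-0.2, -1.0, -1.6]
gripper_width: 0.196
grip_force: 35.0
```

Request:
send_rows --commands '[{"dp":[-0.7,0.1,0],"spin":0},{"dp":[-3,0.5,0],"spin":0},{"dp":[-6.7,1,0],"spin":0},{"dp":[-11.9,1.9,0],"spin":0},{"dp":[-18.5,2.9,0],"spin":0},{"dp":[-26.7,4.2,0],"spin":0},{"dp":[-36.3,5.7,0],"spin":0},{"dp":[-47.4,7.4,0],"spin":0},{"dp":[-60,9.4,0],"spin":0},{"dp":[-74.1,11.6,0],"spin":0},{"dp":[-89.6,14,0],"spin":0},{"dp":[-106.7,16.7,0],"spin":0},{"dp":[-124.5,19.5,0],"spin":0},{"dp":[-142.2,22.2,0],"spin":0},{"dp":[-160,25,0],"spin":0},{"dp":[-177.8,27.8,0],"spin":0},{"dp":[-195.6,30.6,0],"spin":0},{"dp":[-213.4,33.4,0],"spin":0},{"dp":[-231.1,36.2,0],"spin":0}]'

```text
clock: 10.15
ee_pos: [0.5621, 0.0449, 0.102]
tool_rot: [0.767, 0.642, -0.0, 0.0]
force: [-0.2, 0.2, -2.0]
gripper_width: 0.195
grip_force: 35.0
```

Request:
send_rows --commands '[{"dp":[-17.6,2.8,0],"spin":0},{"dp":[-33.7,5.3,0],"spin":0},{"dp":[-48.2,7.5,0],"spin":0},{"dp":[-61.2,9.6,0],"spin":0},{"dp":[-72.7,11.4,0],"spin":0},{"dp":[-82.7,12.9,0],"spin":0},{"dp":[-91.1,14.2,0],"spin":0},{"dp":[-98,15.3,0],"spin":0},{"dp":[-103.3,16.2,0],"spin":0},{"dp":[-107.2,16.8,0],"spin":0},{"dp":[-109.4,17.1,0],"spin":0},{"dp":[-110.2,17.2,0],"spin":0},{"dp":[-110.2,17.2,0],"spin":0},{"dp":[-110.2,17.2,0],"spin":0},{"dp":[-110.2,17.2,0],"spin":0}]'

```text
clock: 11.4
ee_pos: [0.5601, -0.0642, 0.1019]
tool_rot: [0.767, 0.642, -0.0, -0.0]
force: [-0.1, 0.3, -1.6]
gripper_width: 0.196
grip_force: 35.0
```

```bash
python3 - <<'E'
from meas import *
c=(.536,-.194)
f=dish('top',c,.108); save(f,'pics/t3.png',(260,160,420,280),4)
f=dish('scene',c,.108); save(f,'pics/s3.png',(240,100,440,250),4)
E
```

```text
11.4 [ 0.5601 -0.0642  0.1019] [ 7.667e-01  6.420e-01 -0.000e+00 -1.000e-04]
top 64 z [0.1057 0.1076 0.1092] ((516.984375, -173.0059814453125), 12.430438041687012)
  slope [-0.048  0.008  0.108]
scene 262 z [0.1009 0.1072 0.1093] ((538.1051635742188, -190.8584442138672), 33.18689727783203)
  slope [ 0.033 -0.052  0.107]
```

View pics/t3.png

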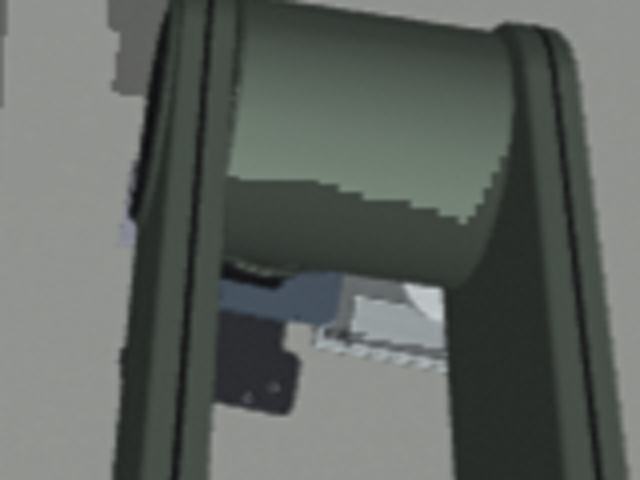

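The top view is blocked by the arm, with only the near ledge and the dish's edge visible at (420,300). The scene view puts the dish within about 1 mm of the stand's middle. Lowering.

Request:
send_rows --commands '[{"dp":[0,0,1],"spin":0},{"dp":[0,0,3],"spin":0},{"dp":[0,0,6],"spin":0},{"dp":[0,0,10],"spin":0},{"dp":[0,0,15],"spin":0},{"dp":[0,0,20],"spin":0},{"dp":[0,0,25],"spin":0},{"dp":[0,0,30],"spin":0},{"dp":[0,0,34],"spin":0},{"dp":[0,0,37],"spin":0},{"dp":[0,0,39],"spin":0},{"dp":[0,0,40],"spin":0},{"dp":[0,0,40],"spin":0},{"dp":[0,0,40],"spin":0}]'

```text
clock: 12.67
ee_pos: [0.5602, -0.0646, 0.0621]
tool_rot: [0.767, 0.642, 0.0, 0.0]
force: [0.8, 0.1, -2.2]
gripper_width: 0.194
grip_force: 35.0
```

```bash
python3 - <<'E'
from meas import *
c=(.537,-.191)
f=dish('scene',c,.068); save(f,'pics/s4.png',(300,130,420,220),6)
E
```

```text
12.6667 [ 0.5602 -0.0646  0.0621] [7.668e-01 6.418e-01 1.000e-04 2.000e-04]
scene 244 z [0.0606 0.0676 0.0697] ((539.0118408203125, -191.94557189941406), 32.726497650146484)
  slope [ 0.029 -0.056  0.067]
```

View pics/s4.png

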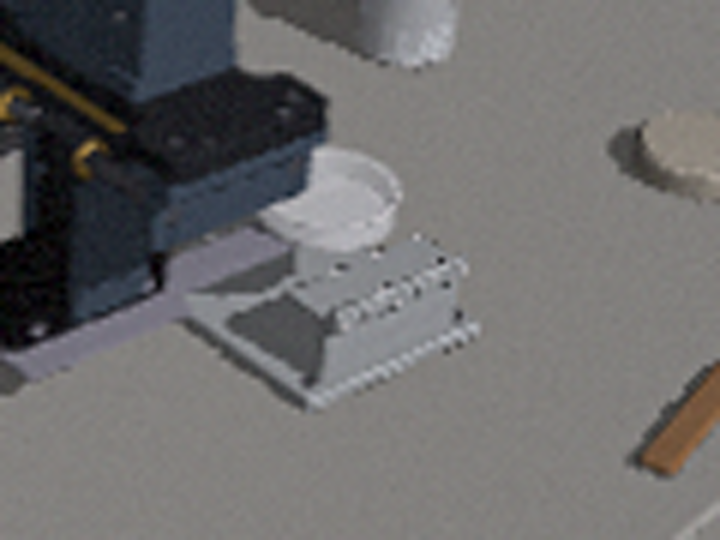

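The dish hovers over the slot at crop (340,200), between the near ledge at (390,280) and the far ledge, and the blade lines up with the slot. Lowering on.

Request:
send_rows --commands '[{"dp":[0,0,1],"spin":0},{"dp":[0,0,3],"spin":0},{"dp":[0,0,6],"spin":0},{"dp":[0,0,8],"spin":0},{"dp":[0,0,9.5],"spin":0},{"dp":[0,0,10.5],"spin":0},{"dp":[0,0,11.5],"spin":0},{"dp":[0,0,12.5],"spin":0},{"dp":[0,0,13.5],"spin":0},{"dp":[0,0,14.5],"spin":0},{"dp":[0,0,16],"spin":0},{"dp":[0,0,18],"spin":0},{"dp":[0,0,20.5],"spin":0},{"dp":[0,0,23],"spin":0},{"dp":[0,0,25],"spin":0},{"dp":[0,0,26.5],"spin":0},{"dp":[0,0,27.5],"spin":0},{"dp":[0,0,28],"spin":0},{"dp":[0,0,28],"spin":0},{"dp":[0,0,28],"spin":0}]'

```text
clock: 14.38
ee_pos: [0.5601, -0.0646, 0.034]
tool_rot: [0.767, 0.642, 0.0, 0.0]
force: [0.1, 0.6, -1.8]
gripper_width: 0.194
grip_force: 35.0
```

```bash
python3 - <<'E'
from meas import *
c=(.537,-.191)
f=dish('scene',c,.055); save(f,'pics/s5.png',(300,130,420,220),6)
E
```

```text
14.3833 [ 0.5601 -0.0646  0.034 ] [7.668e-01 6.418e-01 0.000e+00 1.000e-04]
scene 197 z [0.0481 0.0541 0.0563] ((536.2554931640625, -192.53372192382812), 33.490966796875)
  slope [ 0.027 -0.045  0.054]
```

View pics/s5.png

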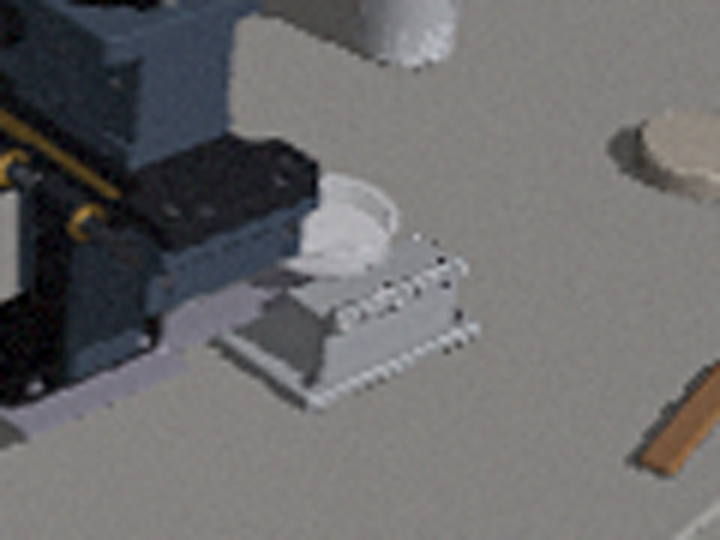

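The dish rests on the ledges (top at z ≈ 0.054, level) with the blade below it. Drawing out along the slot, then down to the bench.

Request:
send_rows --commands '[{"dp":[1,0,0],"spin":0},{"dp":[3,0,0],"spin":0},{"dp":[6,0,0],"spin":0},{"dp":[10,0,0],"spin":0},{"dp":[15,0,0],"spin":0},{"dp":[22,0,0],"spin":0},{"dp":[31,0,0],"spin":0},{"dp":[41,0,0],"spin":0},{"dp":[53,0,0],"spin":0},{"dp":[66,0,0],"spin":0},{"dp":[80,0,0],"spin":0},{"dp":[94,0,0],"spin":0},{"dp":[107,0,0],"spin":0},{"dp":[119,0,0],"spin":0},{"dp":[130,0,0],"spin":0},{"dp":[139,0,0],"spin":0},{"dp":[145,0,0],"spin":0},{"dp":[149,0,0],"spin":0},{"dp":[150,0,0],"spin":0},{"dp":[150,0,0],"spin":0}]'

```text
clock: 16.1
ee_pos: [0.5865, 0.083, 0.0339]
tool_rot: [0.767, 0.642, -0.0, 0.0]
force: [0.6, 0.4, -2.3]
gripper_width: 0.195
grip_force: 35.0
```

Request:
send_rows --commands '[{"dp":[0,0,3],"spin":0},{"dp":[0,0,7],"spin":0},{"dp":[0,0,11],"spin":0},{"dp":[0,0,14],"spin":0},{"dp":[0,0,16.5],"spin":0},{"dp":[0,0,18.5],"spin":0},{"dp":[0,0,20],"spin":0},{"dp":[0,0,21],"spin":0},{"dp":[0,0,21.5],"spin":0},{"dp":[0,0,21.5],"spin":0},{"dp":[0,0,21.5],"spin":0}]'

```text
clock: 17.02
ee_pos: [0.5866, 0.0831, 0.0125]
tool_rot: [0.767, 0.642, 0.0, 0.0]
force: [-0.1, 0.2, -1.7]
gripper_width: 0.198
grip_force: 35.0
```

Request:
send_rows --commands '[{"dp":[0,0,0.4],"spin":0},{"dp":[0,0,0.8],"spin":0},{"dp":[0,0,0.8],"spin":0},{"dp":[0,0,0.8],"spin":0}]'

```text
clock: 17.35
ee_pos: [0.5867, 0.0831, 0.0119]
tool_rot: [0.767, 0.642, 0.0, 0.0]
force: [-0.6, 0.7, 0.9]
gripper_width: 0.196
grip_force: 35.0
```

Contact with the bench. Letting go gently, then rising.

Request:
send_rows --commands '[{"dp":[0,0,0],"spin":0},{"dp":[0,0,0],"spin":0},{"dp":[0,0,0],"spin":0},{"dp":[0,0,0],"spin":0}]' --squeeze 3

```text
clock: 17.68
ee_pos: [0.5867, 0.0831, 0.0119]
tool_rot: [0.767, 0.642, 0.0, 0.0]
force: [0.2, 0.1, 2.5]
gripper_width: 0.197
grip_force: 3.0
```

Request:
send_rows --commands '[{"dp":[0,0,0],"spin":0},{"dp":[0,0,0],"spin":0},{"dp":[0,0,0],"spin":0},{"dp":[0,0,0],"spin":0},{"dp":[0,0,0],"spin":0},{"dp":[0,0,0],"spin":0},{"dp":[0,0,0],"spin":0},{"dp":[0,0,0],"spin":0},{"dp":[0,0,0],"spin":0},{"dp":[0,0,0],"spin":0}]' --hand 0

```text
clock: 18.52
ee_pos: [0.5865, 0.0831, 0.0116]
tool_rot: [0.767, 0.642, -0.0, 0.0]
force: [0.6, 0.2, 0.3]
gripper_width: 0.896
grip_force: 0.0
```

Request:
send_rows --commands '[{"dp":[0,0,-5],"spin":0},{"dp":[0,0,-15],"spin":0},{"dp":[0,0,-35],"spin":0},{"dp":[0,0,-60],"spin":0},{"dp":[0,0,-90],"spin":0},{"dp":[0,0,-120],"spin":0},{"dp":[40,0,-150],"spin":0},{"dp":[80,0,-170],"spin":0},{"dp":[120,0,-170],"spin":0},{"dp":[160,0,-170],"spin":0},{"dp":[200,0,-170],"spin":0},{"dp":[230,0,-170],"spin":0},{"dp":[250,0,-170],"spin":0},{"dp":[250,0,-170],"spin":0},{"dp":[250,0,-170],"spin":0},{"dp":[250,0,-170],"spin":0}]'

```text
clock: 19.85
ee_pos: [0.6303, 0.3284, 0.1821]
tool_rot: [0.767, 0.642, -0.0, 0.0]
force: [0.5, -1.1, -0.1]
gripper_width: 1.001
grip_force: 0.0
```

```bash
python3 - <<'E'
from meas import *
f=dish('top',(.536,-.194),.055); save(f,'pics/t6.png',None,1.5)
f=dish('scene',(.537,-.191),.055)
E
```

```text
19.85 [0.6303 0.3284 0.1821] [ 7.669e-01  6.418e-01 -2.000e-04  3.000e-04]
top 656 z [0.0522 0.0546 0.057 ] ((536.0310668945312, -194.4829559326172), 31.619176864624023)
  slope [0.005 0.    0.055]
scene 318 z [0.0482 0.0542 0.0566] ((538.541259765625, -191.31533813476562), 34.456459045410156)
  slope [ 0.025 -0.048  0.054]
```

View pics/t6.png

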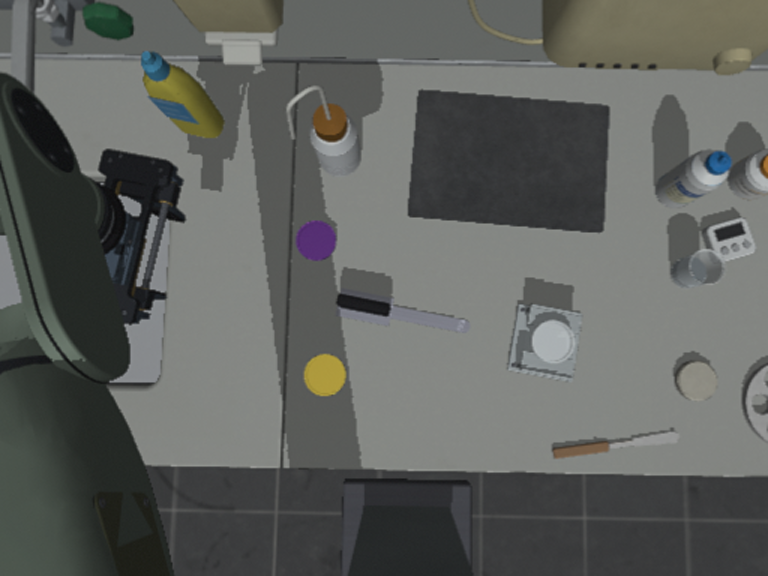

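The picture shows the dish on the stand at (551,341), within 1 mm of its middle and level. The lifter lies flat on the bench at (365,305)–(465,325), clear of the stand, and the arm is away at the left.

```bash
python3 -c "from plant import finish_job; print(finish_job())"
```

```text
the job is handed in; nothing more can be done
None
```

The job is handed in: the dish rests level on both ledges, within about 1 mm of the stand's middle by the top camera, and the lifter is flat on the bench clear of the stand, let go at about 18.5 s.

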